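# Load the packing-block shelf and close its stops

## Robot

A 6-joint arm with a two-finger parallel gripper is mounted at the origin on a cart in front of the work surface, level with it; the furniture and walls round the work are solid. World frame = base frame: x ahead of the robot, y to its left, z up, the work surface at z = 0. Lengths are in m, angles in rad, forces in N, time in s.
With the tool pointing down it reaches from about 0.275 to 0.875 m from the base axis. Payload 12.5 kg.
Tool frame: the origin (TCP) lies on the centre line of the jaws, within the pads' length; the fingertips stand 14 mm ahead of it and the grasp point (between the pads) lies 5 mm behind it (bot.nose_length is the distance from the TCP to the fingertips, in m); z points along the fingers, y is the direction in which the jaws open and shut (so a half turn about z gives the same grasp; the last joint's range is limited). The gripper opens to 85 mm and grips with 20 to 120 N. Pads are 22 mm wide; open, the fingers measure 114 mm over their backs; the gripper's body (76 mm by 85 mm) begins 54 mm behind the grasp point. The pads swing forward as they close: fully open they stand 13 mm farther back than shut.
Start: joints at [1.156, 0.351, 1.652, -0, 1.139, -0.085], TCP at [0.178, 0.52, 0.22] pointing down, gripper open.
Joint ranges: [-2.75, 2.75], [-0.79, 2.1], [0.01, 2.65], [-1.57, 4.71], [0.07, 3.14], [-2.87, 2.87]. Speed limits (rad/s): [2.22, 2.22, 2.79, 3.14, 3.14, 3.14].

## Interface

Orientations are given as a unit quaternion [w, x, y, z].
In Python, from plant import readout, imaging, ticket, outline_of, pinpoint, bot gives the robot as it stands. The module is installed in compiled form; this text tells all that it offers.
- The arm moves only by the shell command python3 -m pendant 'ROWS' [OPENING] [FORCE]. ROWS is JSON, a list of rows, each an object with "xyz": the shift along the tool's x, y, z in cm, a list of three; "twist": the turn about the tool's z in degrees. A call has 1 to 20 rows; each row is the pose to reach, as a shift and turn from the pose commanded when the call began, along the tool's axes at that moment; what a row does not reach only later rows make up. A row lasts 1/8 s, in which the tool goes at most 62.5 mm and 10.7 degrees, less where a joint would pass 70% of its speed; a pose out of reach is approached as far as the arm can. A call with a gripper value outside its range is refused whole. OPENING is the opening, from 0 (shut) to 1 (fully open), set as the call begins (- or left out, the last holds). The fingers move at their own pace and stop on an object; FORCE is the grip in N (left out, the last holds). Time passes only in rows, so rows that repeat a pose let the fingers close. It gives the time, the measured TCP pose, the force and the opening at its end, in the units of the state.
- readout.state(): the state, without advancing time (a new reading comes with each control period).
- imaging.get_image(name): name is "scene" or "top"; returns (picture, depth): 480x640x3 uint8, red, green, blue; 480x640 float32, m along the optical axis (not along the pixel's ray), 0 where there is no reading.
- imaging.camera_model(name): a dict with "intrinsics" (3x3 intrinsics, pixels), "rvec" (rotation vector, rad) and "tvec" (3), from world to camera coordinates, as OpenCV has them. Camera axes: x right, y down, z forward; pixel columns grow to the right and rows downward; lengths in m; the calibration is good to about 2 mm. A picture is of the moment at which its call begins. camera_model takes no time and is no camera call.
- ticket.job_done(): hands the job in, once; it reports no verdict.
Trained networks look in the newest picture that a camera, given by its name, has taken for a name from the list of things; names that differ only in an ending like _2 or _b are one class to them, and where a whole thing is asked for, a point or a joint stands for the part that bears it (a point fixed in the world has none). Each returns a list of dicts, best first, with "conf" (0 to 1); they miss things now and then, are a little off and sometimes report something else, mostly with a low value. They report only what shows in the picture. A call takes as long as a camera call. They do not tell look-alikes from the thing itself.
- outline_of(camera, name): "pixels" (480x640 bool, what is visible of it).
- pinpoint(camera, name): "centre" ([x, y, z] in m, in world coordinates, good to about 4 mm: a listed point, or the origin of a listed thing).
The state is a dict: "time": time; "q": joint angles; "qvel": joint speeds; "joint_torque": joint torques, N m; "ee_pos": TCP position; "orientation": TCP orientation; "contact_force": force on the tool from outside, world axes, zero at the start; "torque": the same for the moment, N m; "finger_gap": finger opening in m.
Only numpy, scipy, OpenCV 4.12 (cv2) and the standard library are available. Lean on these libraries where they do the work, as an engineer would, in place of code of your own. Each camera call takes 0.05 s, during which the arm holds its last target. There are 200 camera calls.

## Task

Put the loose pine packing blocks lying on the table back on the low bench shelf: each bay takes the length of the block that already lies in it. Lay them front to back beside that block, in one neat row with no gaps and with their ends in line, pull the bay's sliding stop out of the way where you need the room, and then slide each stop in until the row is tight between the middle divider and the stop, so that nothing shifts when the shelf is carried off. Leave the block that was there next to the divider, and do not disturb the screw tin or the standing card core.

Things in the scene. Friction and masses are not known exactly. Their poses are not given: they have to be found in the camera images.
- shelf: fixed low plywood shelf, 536 mm long (y, left +), 194 mm deep (x, away from robot +). Origin: on the table under the board's middle. Board top 50 mm up. A 12 mm divider, 34 mm high, at y = 0 parts two bays, each 250 mm long to the end cheek (34 mm above the board) and 140 mm deep (x -0.07 to 0.07) between an 8 mm front lip and a 16 mm back fence. Behind the fence, below its top, runs the stops' guide rod
- bay_left (a point): foot of the divider's left face at mid depth, on the board: the left bay's row starts here and runs to shelf +y
- bay_right (a point): foot of the divider's right face at mid depth, on the board: the right bay's row starts here and runs to shelf -y
- stop_left (a joint): slide of the left bay's end stop, 0 = parked against the outer cheek, growing as it moves inward to the divider (shelf -y), end of travel 0.198 m. With value v the plate's inner face stands 0.233 - v m from the bay's divider face. It drags with about 1.5 N, stays where it is left and pushes blocks ahead of it
- stop_left_knob (a point): middle of the black upright round knob (23 mm across, 38 mm tall) by which the left stop is held; 65 mm above the board. Beside it the aluminium plate's top is 38 mm above the board, a block's top 36 mm
- stop_left_face (a point): centre of the inner face of the left stop's plate (10 mm thick, 134 mm front to back), 18 mm above the board; same axes as the shelf
- stop_right (a joint): slide of the right bay's end stop, 0 = parked against the outer cheek, growing as it moves inward to the divider (shelf +y), end of travel 0.198 m. With value v the plate's inner face stands 0.233 - v m from the bay's divider face. It drags with about 1.5 N, stays where it is left and pushes blocks ahead of it
- stop_right_knob (a point): middle of the black upright round knob (23 mm across, 38 mm tall) by which the right stop is held; 65 mm above the board. Beside it the aluminium plate's top is 38 mm above the board, a block's top 36 mm
- stop_right_face (a point): centre of the inner face of the right stop's plate (10 mm thick, 134 mm front to back), 18 mm above the board; same axes as the shelf
- long_home: loose pine packing block 125 mm long, 47 mm wide, 36 mm high, about 0.12 kg, already in one of the two bays, next to the divider, lying front to back. Origin: centre of its underside; y runs along its length, x across its 47 mm width (the only width a gripper can span), z up
- short_home: loose pine packing block 98 mm long, 47 mm wide, 36 mm high, about 0.12 kg, already in the other bay, next to the divider, lying front to back. Origin: centre of its underside; y runs along its length, x across its 47 mm width (the only width a gripper can span), z up
- long_1: loose pine packing block 125 mm long, 47 mm wide, 36 mm high, about 0.12 kg, on the table (may be absent). Origin: centre of its underside; y runs along its length, x across its 47 mm width (the only width a gripper can span), z up
- long_2: loose pine packing block 125 mm long, 47 mm wide, 36 mm high, about 0.12 kg, on the table (may be absent). Origin: centre of its underside; y runs along its length, x across its 47 mm width (the only width a gripper can span), z up
- short_1: loose pine packing block 98 mm long, 47 mm wide, 36 mm high, about 0.12 kg, on the table (may be absent). Origin: centre of its underside; y runs along its length, x across its 47 mm width (the only width a gripper can span), z up
- short_2: loose pine packing block 98 mm long, 47 mm wide, 36 mm high, about 0.12 kg, on the table (may be absent). Origin: centre of its underside; y runs along its length, x across its 47 mm width (the only width a gripper can span), z up
- screw_tin: open grey tin of screws, 66 mm across, 41 mm high, on the table right of the shelf; bystander. Origin: centre of its underside
- card_core: empty card tube, 72 mm across, 92 mm tall, standing on the table left of the shelf; bystander. Origin: centre of its underside
There are look-alikes about, which are no part of the job. What is shaped like the short_1 but purple is not meant.

How it is judged:
At the end, for the whole second after the job is handed in: Each block lies flat in its length's bay, front to back within 0.1 rad, under 53 mm centre to centre and 15 mm end to end from a neighbour; first blocks within 6 mm of the divider and 28 mm of their start; each stop's face within 6 mm of its row; all at rest (z of long_home in the frame of shelf between 0.044 and 0.056 m and angle between each of long_home, long_1, long_2, short_home, short_1, short_2's own z axis and vertical below 0.1 rad and angle between the y axis of each of long_home, long_1, long_2, short_home, short_1, short_2 and the x axis of shelf, either way round below 0.1 rad and linear speed of each of long_home, long_1, long_2, short_home, short_1, short_2 below 0.02 m/s and ((distance between long_1 and long_home below 0.053 m and y of long_1 in the frame of long_home between -0.015 and 0.015 m) or (distance between long_2 and long_home below 0.053 m and y of long_2 in the frame of long_home between -0.015 and 0.015 m)) and z of long_1 in the frame of shelf between 0.044 and 0.056 m and ((distance between long_home and long_1 below 0.053 m and y of long_home in the frame of long_1 between -0.015 and 0.015 m) or (distance between long_2 and long_1 below 0.053 m and y of long_2 in the frame of long_1 between -0.015 and 0.015 m)) and z of long_2 in the frame of shelf between 0.044 and 0.056 m and ((distance between long_home and long_2 below 0.053 m and y of long_home in the frame of long_2 between -0.015 and 0.015 m) or (distance between long_1 and long_2 below 0.053 m and y of long_1 in the frame of long_2 between -0.015 and 0.015 m)) and distance of each of long_home, short_home from where it was at the start of the episode below 0.028 m and y of long_home in the frame of shelf between -0.036 and 0.036 m and z of short_home in the frame of shelf between 0.044 and 0.056 m and ((distance between short_1 and short_home below 0.053 m and y of short_1 in the frame of short_home between -0.015 and 0.015 m) or (distance between short_2 and short_home below 0.053 m and y of short_2 in the frame of short_home between -0.015 and 0.015 m)) and z of short_1 in the frame of shelf between 0.044 and 0.056 m and ((distance between short_home and short_1 below 0.053 m and y of short_home in the frame of short_1 between -0.015 and 0.015 m) or (distance between short_2 and short_1 below 0.053 m and y of short_2 in the frame of short_1 between -0.015 and 0.015 m)) and z of short_2 in the frame of shelf between 0.044 and 0.056 m and ((distance between short_home and short_2 below 0.053 m and y of short_home in the frame of short_2 between -0.015 and 0.015 m) or (distance between short_1 and short_2 below 0.053 m and y of short_1 in the frame of short_2 between -0.015 and 0.015 m)) and y of short_home in the frame of shelf between -0.036 and 0.036 m and ((x of stop_left_face in the frame of long_home between -0.0295 and 0.0295 m and y of stop_left_face in the frame of long_home between -0.07 and 0.07 m) or (x of stop_left_face in the frame of long_1 between -0.0295 and 0.0295 m and y of stop_left_face in the frame of long_1 between -0.07 and 0.07 m) or (x of stop_left_face in the frame of long_2 between -0.0295 and 0.0295 m and y of stop_left_face in the frame of long_2 between -0.07 and 0.07 m) or (x of stop_left_face in the frame of short_home between -0.0295 and 0.0295 m and y of stop_left_face in the frame of short_home between -0.07 and 0.07 m) or (x of stop_left_face in the frame of short_1 between -0.0295 and 0.0295 m and y of stop_left_face in the frame of short_1 between -0.07 and 0.07 m) or (x of stop_left_face in the frame of short_2 between -0.0295 and 0.0295 m and y of stop_left_face in the frame of short_2 between -0.07 and 0.07 m)) and velocity of joint stop_left between -0.01 and 0.01 m/s and ((x of stop_right_face in the frame of long_home between -0.0295 and 0.0295 m and y of stop_right_face in the frame of long_home between -0.07 and 0.07 m) or (x of stop_right_face in the frame of long_1 between -0.0295 and 0.0295 m and y of stop_right_face in the frame of long_1 between -0.07 and 0.07 m) or (x of stop_right_face in the frame of long_2 between -0.0295 and 0.0295 m and y of stop_right_face in the frame of long_2 between -0.07 and 0.07 m) or (x of stop_right_face in the frame of short_home between -0.0295 and 0.0295 m and y of stop_right_face in the frame of short_home between -0.07 and 0.07 m) or (x of stop_right_face in the frame of short_1 between -0.0295 and 0.0295 m and y of stop_right_face in the frame of short_1 between -0.07 and 0.07 m) or (x of stop_right_face in the frame of short_2 between -0.0295 and 0.0295 m and y of stop_right_face in the frame of short_2 between -0.07 and 0.07 m)) and velocity of joint stop_right between -0.01 and 0.01 m/s); the robot touches nothing.
It fails at once if the screw tin is pushed more than 2 cm or knocked over (distance of screw_tin from where it was at the start of the episode above 0.02 m or angle between screw_tin's own z axis and vertical above 0.4 rad).
It fails at once if the card core is pushed more than 2 cm or knocked over (distance of card_core from where it was at the start of the episode above 0.02 m or angle between card_core's own z axis and vertical above 0.4 rad).
Of long_1, long_2, short_1, short_2 only 3 to 4 are there at a start; the rules pass over those that are not, and their reading is None.
At some moment in a run one of long_1, long_2, short_1, short_2 may be knocked a few centimetres aside while the robot is not near it.
Once in a run the grip may slacken for a moment while it holds something.
It also fails if it takes over 200 s, if anything falls off the work surface, if the arm or the gripper's body presses on something with over 40 N, if the wrist force passes 120 N, or if a joint passes its speed limit or range.

## Working session

There is one attempt and no reset: what is moved stays moved. The work goes in short steps, Python scripts to look and compute and a shell command to move; the robot and the scene stay as the last step left them, time stands still between calls to the robot, and variables do not carry over. Pictures are saved under pics/ and viewed, about 12 in all and at most 16, crops included, and the job is handed in when it is done.

```bash
mkdir -p pics
python3 - <<'E'
from plant import *
import cv2,numpy as np
s=readout.state(); print(s['time'],s['ee_pos'],s['orientation'],s['finger_gap'])
for c in("top","scene"):
    im,d=imaging.get_image(c); cv2.imwrite(f"pics/{c}0.png",im[:,:,::-1])
    m=imaging.camera_model(c);print(c,np.round(m['intrinsics'],1).tolist(),m['rvec'],m['tvec'])
    K=m['intrinsics'];
    for n in "shelf bay_left bay_right stop_left_knob stop_right_knob long_1 short_1 long_home short_home screw_tin card_core".split():
        for r in pinpoint(c,n):
            p=cv2.projectPoints(np.array([r['centre']],float),np.array(m['rvec'],float),np.array(m['tvec'],float),np.array(K,float),None)[0].ravel()
            print(n,round(r['conf'],2),np.round(r['centre'],3),p.round())
E
```

```text
0.0 [0.17794996 0.52006374 0.21934737] [-1.49578545e-04  1.64168298e-01  9.86432175e-01 -5.58879274e-04] 0.0851048793646637
top [[488.4, 0.0, 324.3], [0.0, 488.4, 233.0], [0.0, 0.0, 1.0]] [ 2.19758776 -2.19213248  0.1106215 ] [-0.03535124  0.56575041  1.32677499]
shelf 0.92 [ 0.615 -0.035  0.001] [324. 216.]
bay_left 0.73 [ 0.619 -0.031  0.05 ] [323. 213.]
bay_left 0.44 [0.407 0.281 0.   ] [210. 291.]
bay_left 0.34 [ 0.426  0.13  -0.002] [265. 284.]
bay_right 0.95 [ 0.62  -0.041  0.046] [327. 212.]
stop_left_knob 0.66 [0.62  0.083 0.114] [280. 209.]
stop_left_knob 0.35 [ 0.613 -0.066  0.052] [337. 215.]
stop_right_knob 0.92 [ 0.61  -0.184  0.118] [383. 213.]
stop_right_knob 0.46 [ 0.425  0.135 -0.004] [263. 284.]
long_1 0.9 [ 0.419 -0.086  0.   ] [343. 286.]
long_1 0.58 [ 0.425 -0.285  0.003] [414. 284.]
short_1 0.91 [ 0.425  0.132 -0.002] [264. 284.]
short_1 0.77 [0.407 0.281 0.001] [210. 291.]
short_1 0.65 [ 0.74   0.32  -0.004] [199. 172.]
long_home 0.81 [ 0.614 -0.068  0.05 ] [337. 215.]
short_home 0.66 [ 0.587 -0.42  -0.001] [461. 227.]
short_home 0.56 [ 0.62  -0.004  0.049] [31
[... 526 characters left out ...]
[339. 249.]
bay_right 0.38 [ 0.612 -0.072  0.05 ] [345. 252.]
stop_left_knob 0.84 [0.622 0.087 0.116] [309. 217.]
stop_right_knob 0.95 [ 0.613 -0.185  0.116] [377. 243.]
long_1 0.87 [ 0.418 -0.089 -0.002] [306. 292.]
long_1 0.65 [ 0.421 -0.282 -0.002] [361. 316.]
short_1 0.93 [ 0.408  0.282 -0.002] [218. 254.]
short_1 0.62 [0.418 0.129 0.002] [253. 267.]
short_1 0.57 [ 0.737  0.32  -0.001] [282. 222.]
long_home 0.82 [ 0.611 -0.07   0.052] [345. 251.]
short_home 0.78 [0.621 0.002 0.052] [329. 243.]
short_home 0.43 [ 0.419 -0.285  0.001] [362. 315.]
screw_tin 0.77 [ 0.582 -0.418  0.002] [438. 309.]
screw_tin 0.53 [ 0.414 -0.089  0.001] [305. 292.]
card_core 0.82 [0.621 0.385 0.001] [246. 226.]
```

```bash
python3 -m pendant --help 2>&1 | head -5; ls
```

```text
invalid input: not JSON, or not a number
pics
```

View pics/top0.png

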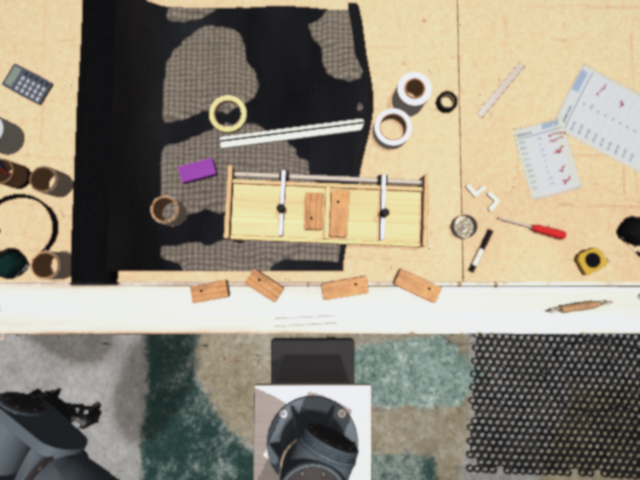

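View pics/scene0.png

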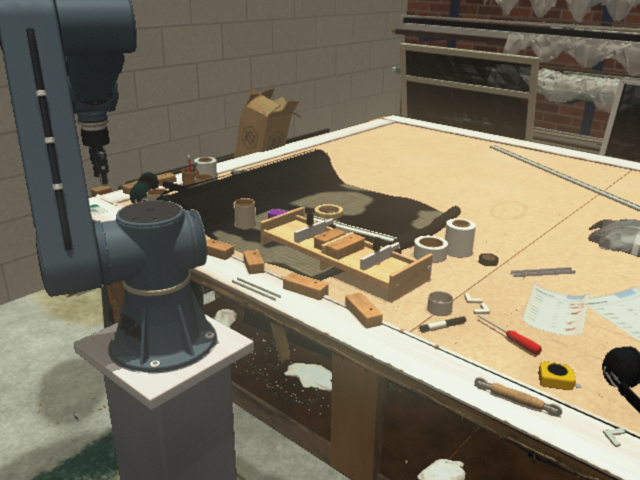

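The top view shows the shelf at (326,212). The short home block is in the left bay (314,211) and the long home block is in the right bay (340,213). The knobs are at (281,209) and (384,212). Things that could be taken for the loose blocks:
- (210,291): short
- (265,285): short
- (345,288): long
- (417,285): long
- (197,170): purple look-alike, so excluded
- wooden dowel handle at (580,306): excluded

Next I'll fit the poses and check the block lengths.

```bash
cat > h.py <<'E'
from plant import *
import cv2,numpy as np
def cam(c):
    m=imaging.camera_model(c); return np.array(m['intrinsics'],float),cv2.Rodrigues(np.array(m['rvec'],float))[0],np.array(m['tvec'],float).ravel()
def world(c,uv,d):
    K,R,t=cam(c); uv=np.atleast_2d(uv).astype(float); d=np.atleast_1d(d)
    r=np.c_[(uv-K[:2,2])/np.diag(K)[:2],np.ones(len(uv))]*d[:,None]
    return (r-t)@R
def cloud(c,im_d,mask):
    v,u=np.nonzero(mask&(im_d>0)); return world(c,np.c_[u,v],im_d[v,u])
def rect(P):
    """centre, (long,short), direction of long axis in deg (-90..90) of xy points"""
    (cx,cy),(w,h),a=cv2.minAreaRect((P[:,:2]*1000).astype(np.float32))
    if h>w: w,h,a=h,w,a+90
    return np.round([cx,cy],1),np.round([w,h],1),round((a+90)%180-90,1)
def blocks(save=None,c="top",names=("long_1","short_1")):
    im,d=imaging.get_image(c)
    if save: cv2.imwrite(save,im[:,:,::-1])
    for n in names:
        for o in outline_of(c,n):
            P=cloud(c,d,o['pixels'])
            if len(P)<60: continue
            zt=np.percentile(P[:,2],70); Q=P[abs(P[:,2]-zt)<.008]
            col=im[o['pixels']].mean(0).round()
            print(n,round(o['conf'],2),*rect(Q),'ztop',zt.round(3),'n',len(Q),'rgb',col)
    return im,d
def psi():
    w,x,y,z=readout.state()['orientation']; return np.degrees(np.arctan2(1-2*(x*x+z*z),2*(x*y-w*z)))
def go(x,y,z,yaw=None):
    """print shift (cm, tool axes) and twist; x,y,z mm; yaw = wanted direction of tool y axis, deg mod 180"""
    s=readout.state();w,a,b,c=s['orientation']
    R=np.array([[1-2*(b*b+c*c),2*(a*b-w*c),2*(a*c+w*b)],[2*(a*b+w*c),1-2*(a*a+c*c),2*(b*c-w*a)],[2*(a*c-w*b),2*(b*c+w*a),1-2*(a*a+b*b)]])
    t=R.T@(np.array([x,y,z])/1000-s['ee_pos'])*100
    tw=0 if yaw is None else -((yaw-psi()+90)%180-90)
    print('xyz',t.round(2),'twist',round(tw,1),'| now',s['ee_pos'].round(4),'psi',round(psi(),1),'q6',round(s['q'][5],2),'t',round(s['time'],1))
E
python3 - <<'E'
from h import *
im,d=blocks("pics/t1.png",names=("long_1","short_1","long_home","short_home","shelf","stop_left","stop_right"))
cv2.imwrite("pics/crop1.png",cv2.resize(im[150:310,180:450,::-1],None,fx=2.9,fy=2.9,interpolation=cv2.INTER_CUBIC))
# shelf: rect of everything in z .07-.1 near shelf
v,u=np.nonzero(d>0);P=world("top",np.c_[u,v],d[v,u])
Q=P[(abs(P[:,0]-.615)<.12)&(abs(P[:,1]+.035)<.3)]
for lo,hi in((.04,.06),(.078,.092),(.11,.145)):
    S=Q[(Q[:,2]>lo)&(Q[:,2]<hi)];print(lo,rect(S),len(S))
go(620,85,200,0)
E
```

```text
long_1 0.93 [ 423.5 -287.5] [123.6  45.6] 65.0 ztop 0.038 n 750 rgb [222. 167. 118.]
long_1 0.82 [416.9 -89.8] [124.9  47.3] -80.5 ztop 0.038 n 794 rgb [223. 170. 120.]
short_1 0.71 [423.7 129. ] [97.8 47.2] 57.6 ztop 0.037 n 623 rgb [210. 156. 110.]
short_1 0.63 [738.8 316.4] [98.1 48.2] -74.9 ztop 0.037 n 616 rgb [143.  75. 155.]
short_1 0.61 [407.6 276.1] [96.6 46.2] -79.7 ztop 0.037 n 598 rgb [209. 155. 111.]
short_1 0.58 [ 635.1 -187.7] [169.   10.7] -2.6 ztop 0.09 n 209 rgb [176. 171. 167.]
long_home 0.83 [615.7 -71.7] [125.5  47.2] -3.2 ztop 0.088 n 815 rgb [224. 169. 118.]
short_home 0.73 [621.9  -3.8] [96.5 45.1] 0.1 ztop 0.087 n 650 rgb [214. 160. 112.]
shelf 0.9 [634.3 -41. ] [525.9 191.7] 87.7 ztop 0.055 n 8053 rgb [217. 201. 155.]
shelf 0.2 [614.8 -71.7] [123.9  47.1] -3.5 ztop 0.088 n 794 rgb [224. 170. 118.]
shelf 0.17 [643.2  79.5] [171.3  10.6] -2.3 ztop 0.09 n 195 rgb [175. 170. 166.]
stop_left 0.75 [644.2  79.5] [168.7  10.6] -2.3 ztop 0.09 n 191 rgb [177. 171. 167.]
stop_right 0.82 [ 633.6 -188. ] [172.1  11.3] -2.5 ztop 0.09 n 212 rgb [173. 168. 165.]
0.04 (array([634.5, -40.8]), array([525.9, 191.3]), 87.8) 8870
0.078 (array([634.3, -39.8]), array([536.4, 190.2]), 88.0) 2800
0.11 (array([618.4, -52.6]), array([288.7,  21.8]), 87.8) 140
xyz [-55.91 -26.88   1.99] twist 71.1 | now [0.1781 0.5204 0.2199] psi 71.1 q6 -0.08 t 1.6
```

View pics/crop1.png

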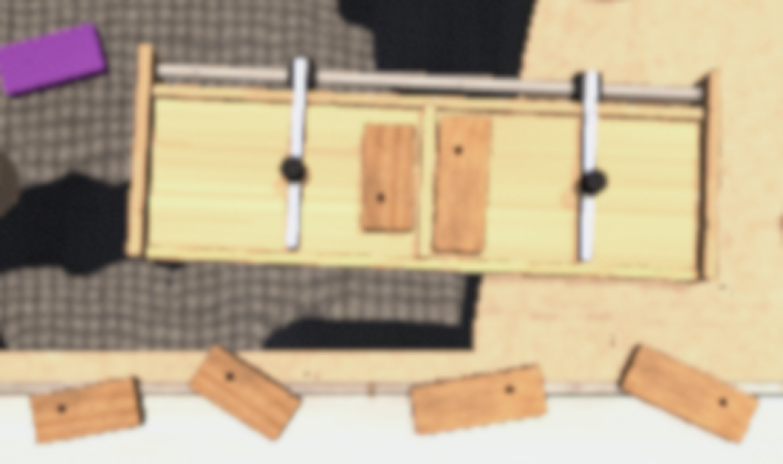

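The crop shows the purple look-alike apart at (50,60) and four pine blocks along the front. The fitted lengths are short, short, long, long from left to right. I'll park the stops first, starting with the left knob.

```bash
python3 -c "
from h import *
go(623,81,180,87.7)"
```

```text
xyz [-56.32 -27.16   3.99] twist -16.6 | now [0.1781 0.5204 0.2199] psi 71.1 q6 -0.08 t 1.6
```

```bash
python3 -m pendant '[{"xyz":[-56.3,-27.2,4],"twist":-16.6},{"xyz":[-56.3,-27.2,4],"twist":-16.6},{"xyz":[-56.3,-27.2,4],"twist":-16.6},{"xyz":[-56.3,-27.2,4],"twist":-16.6},{"xyz":[-56.3,-27.2,4],"twist":-16.6},{"xyz":[-56.3,-27.2,4],"twist":-16.6},{"xyz":[-56.3,-27.2,4],"twist":-16.6},{"xyz":[-56.3,-27.2,4],"twist":-16.6},{"xyz":[-56.3,-27.2,4],"twist":-16.6},{"xyz":[-56.3,-27.2,4],"twist":-16.6},{"xyz":[-56.3,-27.2,4],"twist":-16.6},{"xyz":[-56.3,-27.2,4],"twist":-16.6},{"xyz":[-56.3,-27.2,4],"twist":-16.6},{"xyz":[-56.3,-27.2,4],"twist":-16.6}]' 0.65 40; python3 -c "
from h import *
go(623,81,112,87.7)"
```

```text
time: 3.35
ee_pos: [0.6221, 0.0817, 0.1802]
orientation: [0.0, 0.019, 1.0, 0.0]
contact_force: [-0.7, 0.3, 0.3]
finger_gap: 0.0556
xyz [-0.09 -0.07  6.82] twist 0.1 | now [0.6221 0.0817 0.1802] psi 87.8 q6 -1.48 t 3.4
```

```bash
python3 -m pendant '[{"xyz":[0,0,4],"twist":0},{"xyz":[0,0,6.8],"twist":0},{"xyz":[0,0,6.8],"twist":0}]'; python3 -m pendant '[{"xyz":[0,0,0],"twist":0},{"xyz":[0,0,0],"twist":0},{"xyz":[0,0,0],"twist":0},{"xyz":[0,0,0],"twist":0},{"xyz":[0,3,0],"twist":0},{"xyz":[0,6,0],"twist":0},{"xyz":[0,9,0],"twist":0},{"xyz":[0,11,0],"twist":0},{"xyz":[0,12,0],"twist":0},{"xyz":[0,12.4,0],"twist":0},{"xyz":[0,12.4,0],"twist":0}]' 0 30; python3 -c "
from h import *
go(613,-185.5,190,87.7)"
```

```text
time: 3.72
ee_pos: [0.6213, 0.0812, 0.1104]
orientation: [-0.002, 0.02, 1.0, -0.0]
contact_force: [0.6, 0.2, -0.5]
finger_gap: 0.0557
time: 5.1
ee_pos: [0.6282, 0.2054, 0.1137]
orientation: [0.001, 0.02, 1.0, 0.001]
contact_force: [-2.7, 2.1, 6.3]
finger_gap: 0.0206
xyz [ -0.05 -39.11  -7.67] twist 0.0 | now [0.6282 0.2054 0.1137] psi 87.7 q6 -1.29 t 5.1
```

```bash
python3 -m pendant '[{"xyz":[0,0,0],"twist":0},{"xyz":[0,0,0],"twist":0},{"xyz":[0,0,-4],"twist":0},{"xyz":[0,0,-7.7],"twist":0},{"xyz":[0,-39.1,-7.7],"twist":0},{"xyz":[0,-39.1,-7.7],"twist":0},{"xyz":[0,-39.1,-7.7],"twist":0},{"xyz":[0,-39.1,-7.7],"twist":0},{"xyz":[0,-39.1,-7.7],"twist":0},{"xyz":[0,-39.1,-7.7],"twist":0},{"xyz":[0,-39.1,-7.7],"twist":0},{"xyz":[0,-39.1,-7.7],"twist":0},{"xyz":[0,-39.1,-7.7],"twist":0}]' 0.65; python3 -m pendant '[{"xyz":[0,0,4],"twist":0},{"xyz":[0,0,7.6],"twist":0},{"xyz":[0,0,7.6],"twist":0},{"xyz":[0,0,7.6],"twist":0}]';  python3 -c "
from h import *
go(613,-185.5,114,87.7)"
```

```text
time: 6.72
ee_pos: [0.6121, -0.1846, 0.1889]
orientation: [-0.0, 0.019, 1.0, 0.0]
contact_force: [-0.3, 0.1, 0.3]
finger_gap: 0.0554
time: 7.22
ee_pos: [0.6129, -0.1855, 0.1145]
orientation: [0.001, 0.019, 1.0, -0.0]
contact_force: [1.0, 0.5, -0.1]
finger_gap: 0.0554
xyz [-0.01 -0.    0.05] twist 0.1 | now [ 0.6129 -0.1855  0.1145] psi 87.8 q6 -1.9 t 7.2
```

```bash
python3 -m pendant '[{"xyz":[0,0,0],"twist":0},{"xyz":[0,0,0],"twist":0},{"xyz":[0,0,0],"twist":0},{"xyz":[0,0,0],"twist":0},{"xyz":[0,-3,0],"twist":0},{"xyz":[0,-6,0],"twist":0},{"xyz":[0,-8,0],"twist":0},{"xyz":[0,-9,0],"twist":0},{"xyz":[0,-9.3,0],"twist":0},{"xyz":[0,-9.3,0],"twist":0}]' 0 30;python3 -m pendant '[{"xyz":[0,0,0],"twist":0},{"xyz":[0,0,0],"twist":0},{"xyz":[0,0,-4],"twist":0},{"xyz":[0,0,-8],"twist":0},{"xyz":[0,0,-8],"twist":0}]' 0.8;  python3 - <<'E'
from h import *
im,d=blocks("pics/t2.png",names=("long_1","long_home","short_home","stop_left","stop_right"))
go(423.5,-287.5,150,65+90)
go(417,-90,150,-80.5+90)
E
```

```text
time: 8.48
ee_pos: [0.6089, -0.2799, 0.1143]
orientation: [0.001, 0.02, 1.0, -0.001]
contact_force: [0.3, -2.4, 5.7]
finger_gap: 0.0209
time: 9.1
ee_pos: [0.6095, -0.2796, 0.1963]
orientation: [0.002, 0.02, 1.0, -0.001]
contact_force: [-0.1, 0.4, 0.3]
finger_gap: 0.0686
long_1 0.91 [416.7 -88.9] [122.   47.2] -80.7 ztop 0.038 n 746 rgb [169. 125.  88.]
long_home 0.76 [615.8 -71.8] [125.3  47. ] -3.2 ztop 0.088 n 818 rgb [224. 170. 118.]
short_home 0.81 [621.9  -3.8] [96.5 45. ] 0.1 ztop 0.088 n 648 rgb [214. 159. 111.]
stop_left 0.67 [648.1 207.9] [170.7  24.6] -2.1 ztop 0.089 n 225 rgb [162. 157. 152.]
stop_right 0.53 [416.9 -89.8] [124.7  47.2] -80.4 ztop 0.038 n 792 rgb [166. 123.  88.]
stop_right 0.52 [ 685.9 -285.1] [52.6 10.6] -1.7 ztop 0.085 n 75 rgb [162. 158. 157.]
stop_right 0.31 [614.5 -71.7] [122.6  47. ] -3.2 ztop 0.088 n 780 rgb [225. 170. 118.]
xyz [18.37 -1.62  4.19] twist -67.3 | now [ 0.6078 -0.2788  0.1916] psi 87.7 q6 -2.03 t 9.4
xyz [19.81 18.09  4.21] twist 78.2 | now [ 0.6078 -0.2788  0.1916] psi 87.7 q6 -2.03 t 9.4
```

```bash
python3 -m pendant '[{"xyz":[18.4,-1.6,2],"twist":112.7},{"xyz":[18.4,-1.6,4],"twist":112.7},{"xyz":[18.4,-1.6,4],"twist":112.7},{"xyz":[18.4,-1.6,4],"twist":112.7},{"xyz":[18.4,-1.6,4],"twist":112.7},{"xyz":[18.4,-1.6,4],"twist":112.7},{"xyz":[18.4,-1.6,4],"twist":112.7},{"xyz":[18.4,-1.6,4],"twist":112.7},{"xyz":[18.4,-1.6,4],"twist":112.7},{"xyz":[18.4,-1.6,4],"twist":112.7},{"xyz":[18.4,-1.6,4],"twist":112.7},{"xyz":[18.4,-1.6,4],"twist":112.7},{"xyz":[18.4,-1.6,4],"twist":112.7},{"xyz":[18.4,-1.6,4],"twist":112.7}]' 0.8; python3 -c "
from h import *
go(423.5,-287.5,25,65-90)"
```

```text
time: 11.15
ee_pos: [0.4237, -0.2876, 0.1528]
orientation: [-0.0, 0.843, 0.538, -0.0]
contact_force: [0.1, 0.4, -0.2]
finger_gap: 0.0686
xyz [ 0.   -0.02 12.78] twist 0.1 | now [ 0.4237 -0.2876  0.1528] psi -24.9 q6 -0.25 t 11.2
```

```bash
python3 -m pendant '[{"xyz":[0,0,5],"twist":0},{"xyz":[0,0,10],"twist":0},{"xyz":[0,0,12.7],"twist":0},{"xyz":[0,0,12.7],"twist":0}]'; python3 -m pendant '[{"xyz":[0,0,0],"twist":0},{"xyz":[0,0,0],"twist":0},{"xyz":[0,0,0],"twist":0},{"xyz":[0,0,0],"twist":0}]' 0 50; python3 -m pendant '[{"xyz":[0,0,-4],"twist":0},{"xyz":[0,0,-9],"twist":0},{"xyz":[0,0,-14],"twist":0},{"xyz":[0,0,-14],"twist":0}]'; python3 -c "
from h import *
go(612,-144,150,87.7)"
```

```text
time: 11.65
ee_pos: [0.4229, -0.2869, 0.0245]
orientation: [-0.002, 0.843, 0.538, -0.001]
contact_force: [0.1, -1.3, -0.1]
finger_gap: 0.0686
time: 12.15
ee_pos: [0.4239, -0.2878, 0.0264]
orientation: [0.0, 0.843, 0.537, 0.0]
contact_force: [0.1, 0.1, 0.0]
finger_gap: 0.0001
time: 12.65
ee_pos: [0.4252, -0.2888, 0.1695]
orientation: [0.003, 0.843, 0.537, 0.001]
contact_force: [-0.0, -0.1, -0.0]
finger_gap: 0.0001
xyz [21.02 10.81  1.98] twist 67.3 | now [ 0.4252 -0.2888  0.1695] psi -25.0 q6 -0.25 t 12.7
```

The fingers closed on nothing, so I'll check whether the block was knocked aside.

Run:
```python
from h import *
blocks("pics/t3.png"); im,d=blocks("pics/s3.png",c="scene"); cv2.imwrite("pics/s3c.png",cv2.resize(im[180:380,150:480,::-1],None,fx=2.4,fy=2.4))
```

```text
long_1 0.71 [416.8 -89.9] [125.1  47.3] -80.6 ztop 0.038 n 786 rgb [223. 170. 121.]
long_1 0.7 [ 433.7 -268.2] [79.6 45.7] 65.5 ztop 0.038 n 461 rgb [131.  96.  68.]
short_1 0.81 [738.6 316.6] [98. 49.] -72.9 ztop 0.037 n 613 rgb [142.  75. 154.]
short_1 0.68 [633.8 -38.5] [522.1 189.9] 87.8 ztop 0.056 n 7701 rgb [220. 204. 158.]
short_1 0.64 [406.9 276.4] [98.6 46.4] -80.4 ztop 0.037 n 617 rgb [210. 157. 112.]
short_1 0.56 [423.7 129.2] [97.9 47.2] 57.0 ztop 0.038 n 627 rgb [210. 156. 111.]
long_1 0.97 [413.8 -90.6] [124.5  53.8] -81.0 ztop 0.035 n 441 rgb [160. 123.  82.]
long_1 0.81 [ 420.3 -287.8] [131.   49.6] 65.5 ztop 0.035 n 525 rgb [127. 101.  71.]
short_1 0.73 [420.2 130.8] [119.7  46.9] 55.8 ztop 0.035 n 247 rgb [161. 123.  82.]
short_1 0.72 [404.4 276.7] [103.4  55.7] -80.4 ztop 0.034 n 268 rgb [143. 111.  75.]
short_1 0.63 [ 420.3 -287.8] [131.   49.6] 65.5 ztop 0.035 n 520 rgb [126. 100.  70.]
short_1 0.55 [724.5 344.7] [55.7 40.9] 27.8 ztop 0.036 n 65 rgb [129.  73. 134.]
short_1 0.42 [630.5 -39.3] [540.9 200.7] 88.1 ztop 0.06 n 1481 rgb [167. 145. 103.]
```

View pics/s3c.png

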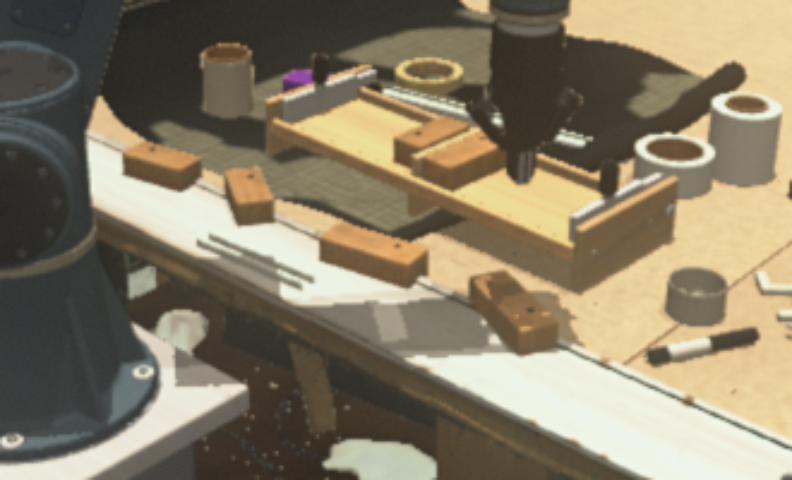

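The scene crop shows the block unmoved at (513,310), although the fingers read shut. I'll go back down, look at the straddle, and close in steps.

```bash
python3 -m pendant '[{"xyz":[0,0,0],"twist":0},{"xyz":[0,0,0],"twist":0},{"xyz":[0,0,0],"twist":0},{"xyz":[0,0,0],"twist":0},{"xyz":[0,0,5],"twist":0},{"xyz":[0,0,10],"twist":0},{"xyz":[0,0,14.2],"twist":0},{"xyz":[0,0,14.2],"twist":0},{"xyz":[0,0,14.2],"twist":0}]' 0.8 50
python3 - <<'E'
from h import *
im,d=imaging.get_image("scene"); cv2.imwrite("pics/s4.png",cv2.resize(im[240:370,280:440,::-1],None,fx=4.5,fy=4.5))
go(421.5,-288,23,65-90)
E
python3 -m pendant '[{"xyz":[0,0,0],"twist":0},{"xyz":[0,0,0],"twist":0}]' 0.5; python3 -m pendant '[{"xyz":[0,0,0],"twist":0}]' 0.4;python3 -m pendant '[{"xyz":[0,0,0],"twist":0},{"xyz":[0,0,0],"twist":0}]' 0.4
```

```text
time: 14.08
ee_pos: [0.4244, -0.2882, 0.0253]
orientation: [0.001, 0.843, 0.537, 0.0]
contact_force: [-0.3, 0.6, -0.5]
finger_gap: 0.0684
xyz [-0.1  -0.3   0.27] twist 0.0 | now [ 0.4247 -0.2884  0.0257] psi -25.0 q6 -0.25 t 14.1
time: 14.38
ee_pos: [0.4241, -0.288, 0.0249]
orientation: [0.001, 0.843, 0.537, 0.0]
contact_force: [-0.5, -0.5, 0.6]
finger_gap: 0.0425
time: 14.5
ee_pos: [0.4239, -0.2878, 0.0243]
orientation: [0.0, 0.843, 0.537, 0.0]
contact_force: [0.1, -0.6, -0.4]
finger_gap: 0.0344
time: 14.75
ee_pos: [0.4237, -0.2876, 0.0239]
orientation: [-0.0, 0.843, 0.537, -0.0]
contact_force: [-0.4, 0.7, 0.1]
finger_gap: 0.0341
```

View pics/s4.png

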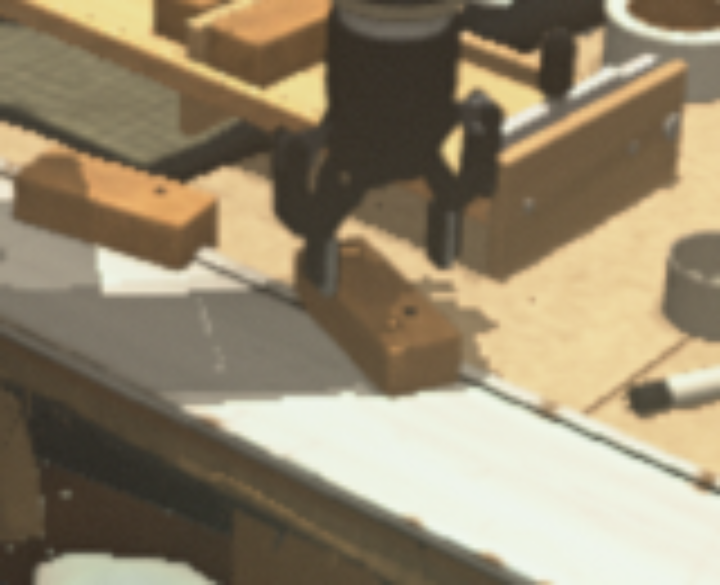

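The crop shows the fingertips at about (320,290) and (440,265), and they look high relative to the block. I'll compare them with projections.

Run:
```python
from h import *
m=imaging.camera_model("scene")
y=np.array([np.cos(np.radians(-25)),np.sin(np.radians(-25)),0]);T=np.array([.4244,-.2882,0])
P=np.array([T+y*s*.041+[0,0,z] for z in(.011,.025,.04,.06) for s in(-1,1)])
p=cv2.projectPoints(P,np.array(m['rvec'],float),np.array(m['tvec'],float),np.array(m['intrinsics'],float),None)[0].reshape(-1,2)
print(((p-[280,240])*4.5).round().reshape(4,2,2).tolist())
K,R,t=cam("scene");print(-R.T@t)
im,d=imaging.get_image("top"); K,R,t=cam("top")
v,u=np.nonzero(d>0);W=world("top",np.c_[u,v],d[v,u])
# robot-tip world from depth in the earlier scene-type view now
c="scene";im,d=imaging.get_image(c);cv2.imwrite("pics/s5.png",cv2.resize(im[240:370,280:440,::-1],None,fx=4.5,fy=4.5))
v,u=np.nonzero((d>0)&(im.max(2)<75));W=world(c,np.c_[u,v],d[v,u])
q=W[(abs(W[:,0]-.424)<.09)&(abs(W[:,1]+.288)<.09)&(W[:,2]<.12)&(W[:,2]>.004)]
for z in np.arange(.005,.12,.01):
    S=q[abs(q[:,2]-z)<.005]
    if len(S):print(round(z,3),len(S),S.min(0).round(3),S.max(0).round(3))
```

```text
[[[315.0, 337.0], [439.0, 310.0]], [[316.0, 316.0], [441.0, 289.0]], [[317.0, 294.0], [442.0, 267.0]], [[318.0, 264.0], [444.0, 237.0]]]
[-0.69953985 -1.09994589  0.83905985]
0.035 7 [ 0.409 -0.302  0.035] [ 0.446 -0.266  0.039]
0.045 17 [ 0.393 -0.302  0.041] [ 0.444 -0.271  0.049]
0.055 29 [ 0.386 -0.307  0.05 ] [ 0.45  -0.268  0.06 ]
0.065 35 [ 0.392 -0.306  0.061] [ 0.448 -0.269  0.069]
0.075 37 [ 0.389 -0.31   0.07 ] [ 0.448 -0.271  0.08 ]
0.085 83 [ 0.374 -0.318  0.08 ] [ 0.463 -0.262  0.09 ]
0.095 98 [ 0.371 -0.322  0.09 ] [ 0.477 -0.255  0.1  ]
0.105 115 [ 0.366 -0.322  0.1  ] [ 0.469 -0.257  0.11 ]
0.115 110 [ 0.363 -0.323  0.11 ] [ 0.475 -0.251  0.12 ]
```

View pics/s5.png

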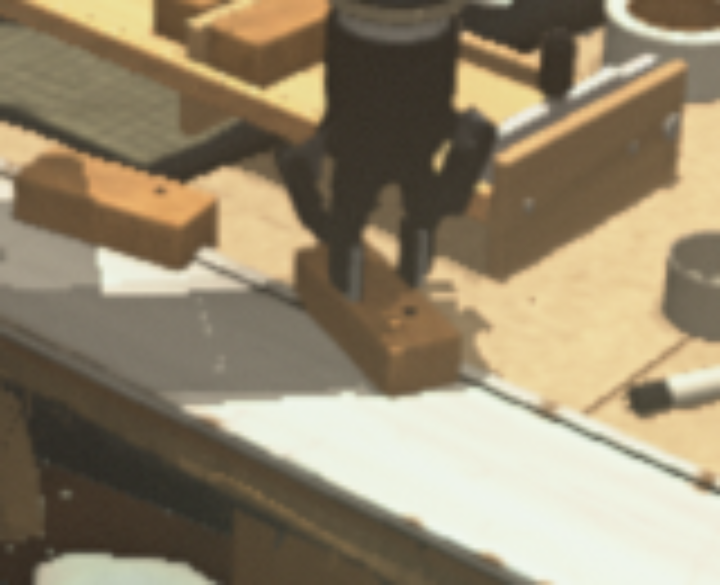

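```bash
python3 -c "
from plant import bot
print([ (a,getattr(bot,a)) for a in dir(bot) if a[0]!='_'])"; python3 -m pendant '[{"xyz":[0,0,0],"twist":0},{"xyz":[0,0,0],"twist":0},{"xyz":[0,0,0],"twist":0}]' 0.8
```

```text
[('PlanningError', <class 'plant.PlanningError'>), ('nose_length', 0.014)]
time: 15.22
ee_pos: [0.4238, -0.2876, 0.0239]
orientation: [0.0, 0.843, 0.537, -0.0]
contact_force: [0.7, 0.4, 0.7]
finger_gap: 0.0687
```

The projections put the fingertips about 25 mm higher than the nominal nose length gives, so the earlier close went over the block top. I'll go deeper, watching the force.

```bash
python3 -m pendant '[{"xyz":[0,0,0.8],"twist":0},{"xyz":[0,0,1.6],"twist":0},{"xyz":[0,0,1.6],"twist":0}]'; python3 -m pendant '[{"xyz":[0,0,0.4],"twist":0},{"xyz":[0,0,0.8],"twist":0},{"xyz":[0,0,0.8],"twist":0}]';python3 -m pendant '[{"xyz":[0,0,0],"twist":0},{"xyz":[0,0,0],"twist":0},{"xyz":[0,0,0],"twist":0},{"xyz":[0,0,0],"twist":0}]' 0.3 50
python3 - <<'E'
from h import *
c="scene";im,d=imaging.get_image(c)
v,u=np.nonzero((d>0)&(im.max(2)<75));W=world(c,np.c_[u,v],d[v,u])
q=W[(abs(W[:,0]-.424)<.09)&(abs(W[:,1]+.288)<.09)&(W[:,2]<.12)&(W[:,2]>.004)]
for z in np.arange(.005,.06,.01):
    S=q[abs(q[:,2]-z)<.005]
    if len(S):print(round(z,3),len(S),S.min(0).round(3),S.max(0).round(3))
E
```

```text
time: 15.6
ee_pos: [0.4233, -0.2873, 0.007]
orientation: [-0.001, 0.843, 0.537, -0.0]
contact_force: [-1.2, -0.2, 0.3]
finger_gap: 0.0682
time: 15.98
ee_pos: [0.4236, -0.2875, -0.0004]
orientation: [-0.0, 0.843, 0.537, -0.0]
contact_force: [-0.8, -0.5, 0.6]
finger_gap: 0.0683
time: 16.48
ee_pos: [0.4239, -0.2878, 0.0001]
orientation: [0.0, 0.843, 0.537, 0.0]
contact_force: [0.2, 0.2, 5.9]
finger_gap: 0.0466
0.005 1 [ 0.418 -0.229  0.005] [ 0.418 -0.229  0.005]
0.025 12 [ 0.388 -0.282  0.022] [ 0.426 -0.229  0.028]
0.035 19 [ 0.382 -0.305  0.03 ] [ 0.451 -0.269  0.039]
0.045 29 [ 0.385 -0.309  0.04 ] [ 0.447 -0.266  0.049]
0.055 38 [ 0.376 -0.315  0.051] [ 0.463 -0.273  0.06 ]
```

Gripped at 46.6 mm. Lift and carry.

```bash
python3 -m pendant '[{"xyz":[0,0,-4],"twist":0},{"xyz":[0,0,-9],"twist":0},{"xyz":[0,0,-14],"twist":0},{"xyz":[0,0,-14],"twist":0}]' - 60; python3 -c "
from h import *
go(612,-144,130,87.7)"
```

```text
time: 17.02
ee_pos: [0.4251, -0.2887, 0.143]
orientation: [0.003, 0.843, 0.537, 0.001]
contact_force: [0.1, -1.0, -1.9]
finger_gap: 0.0453
xyz [21.02 10.82  1.33] twist 67.3 | now [ 0.4251 -0.2887  0.143 ] psi -25.0 q6 -0.25 t 17.0
```

```bash
python3 -m pendant '[{"xyz":[21,10.8,0],"twist":67.3},{"xyz":[21,10.8,0],"twist":67.3},{"xyz":[21,10.8,0],"twist":67.3},{"xyz":[21,10.8,0],"twist":67.3},{"xyz":[21,10.8,0],"twist":67.3},{"xyz":[21,10.8,0],"twist":67.3},{"xyz":[21,10.8,0],"twist":67.3},{"xyz":[21,10.8,0],"twist":67.3},{"xyz":[21,10.8,4],"twist":67.3},{"xyz":[21,10.8,4],"twist":67.3},{"xyz":[21,10.8,4],"twist":67.3}]'
python3 - <<'E'
from h import *
go(612,-144,51,87.7)
im,d=imaging.get_image("top")
v,u=np.nonzero(d>0);P=world("top",np.c_[u,v],d[v,u])
B=(im[v,u,0]>im[v,u,2]*1.35)&(im[v,u,1]<190)
Q=P[B&(abs(P[:,0]-.61)<.1)&(abs(P[:,1]+.13)<.1)&(P[:,2]>.12)&(P[:,2]<.16)];print(len(Q));print(rect(Q)) if len(Q) else 0
E
```

```text
time: 18.4
ee_pos: [0.6107, -0.1431, 0.1006]
orientation: [0.0, 1.0, -0.02, 0.0]
contact_force: [-0.4, -0.6, -1.1]
finger_gap: 0.0461
xyz [0.13 0.09 4.96] twist 0.1 | now [ 0.6107 -0.1431  0.1006] psi -92.2 q6 1.31 t 18.4
0
```

```bash
python3 -m pendant '[{"xyz":[0.1,0.1,2.5],"twist":0},{"xyz":[0.1,0.1,4],"twist":0},{"xyz":[0.1,0.1,4.9],"twist":0},{"xyz":[0.1,0.1,4.9],"twist":0},{"xyz":[0.1,0.1,4.9],"twist":0}]'; python3 -m pendant '[{"xyz":[0,0,0],"twist":0},{"xyz":[0,0,0],"twist":0},{"xyz":[0,0,0],"twist":0},{"xyz":[0,0,-3],"twist":0},{"xyz":[0,0,-8],"twist":0},{"xyz":[0,0,-11],"twist":0},{"xyz":[0,0,-11],"twist":0}]' 0.72; python3 -c "
from h import *
go(417,-90,130,9.5)"
```

```text
time: 19.08
ee_pos: [0.6116, -0.144, 0.0513]
orientation: [0.0, 1.0, -0.02, 0.0]
contact_force: [-0.7, 0.1, -2.2]
finger_gap: 0.0456
time: 19.95
ee_pos: [0.6125, -0.1443, 0.1635]
orientation: [0.001, 1.0, -0.02, 0.002]
contact_force: [-0.7, -0.1, -0.2]
finger_gap: 0.0617
xyz [-19.76  -4.65   3.25] twist 78.2 | now [ 0.6125 -0.1443  0.1635] psi -92.3 q6 1.31 t 19.9
```

```bash
python3 -m pendant '[{"xyz":[-19.8,-4.6,1],"twist":-101.8},{"xyz":[-19.8,-4.6,2],"twist":-101.8},{"xyz":[-19.8,-4.6,3.2],"twist":-101.8},{"xyz":[-19.8,-4.6,3.2],"twist":-101.8},{"xyz":[-19.8,-4.6,3.2],"twist":-101.8},{"xyz":[-19.8,-4.6,3.2],"twist":-101.8},{"xyz":[-19.8,-4.6,3.2],"twist":-101.8},{"xyz":[-19.8,-4.6,3.2],"twist":-101.8},{"xyz":[-19.8,-4.6,3.2],"twist":-101.8},{"xyz":[-19.8,-4.6,3.2],"twist":-101.8},{"xyz":[-19.8,-4.6,3.2],"twist":-101.8},{"xyz":[-19.8,-4.6,3.2],"twist":-101.8}]' 0.8
python3 - <<'E'
from h import *
im,d=blocks("pics/t5.png",c="scene",names=("long_1","short_1"))
v,u=np.nonzero(d>0)
go(417,-90,0,9.5)
E
```

```text
time: 21.45
ee_pos: [0.4151, -0.09, 0.1285]
orientation: [-0.0, 0.647, 0.763, -0.0]
contact_force: [-0.3, 0.0, 0.1]
finger_gap: 0.0682
long_1 0.66 [421.6 131.4] [111.1  48.2] 56.8 ztop 0.035 n 259 rgb [158. 122.  82.]
long_1 0.64 [412.9 -89.5] [124.4  56.7] -79.5 ztop 0.035 n 451 rgb [115.  92.  65.]
long_1 0.59 [ 610.  -146.5] [137.2  57.3] -6.6 ztop 0.085 n 369 rgb [157. 120.  78.]
short_1 0.78 [402.2 275.7] [104.3  52.7] -79.5 ztop 0.035 n 258 rgb [143. 109.  73.]
short_1 0.63 [421.  131.9] [110.5  48.2] 59.7 ztop 0.035 n 242 rgb [158. 121.  81.]
short_1 0.54 [609.  -82.7] [127.7  83.1] 1.1 ztop 0.085 n 344 rgb [162. 122.  78.]
short_1 0.4 [721.7 345.2] [61.9 41.7] 49.0 ztop 0.036 n 67 rgb [126.  72. 130.]
xyz [-0.02  0.18 12.88] twist -0.1 | now [ 0.4152 -0.0901  0.1288] psi 9.4 q6 -0.49 t 21.6
```

```bash
python3 -m pendant '[{"xyz":[0,0.1,5],"twist":0},{"xyz":[0,0.1,10],"twist":0},{"xyz":[0,0.1,12],"twist":0},{"xyz":[0,0.1,12.8],"twist":0},{"xyz":[0,0.1,12.8],"twist":0}]'; python3 -m pendant '[{"xyz":[0,0,0],"twist":0},{"xyz":[0,0,0],"twist":0},{"xyz":[0,0,0],"twist":0},{"xyz":[0,0,0],"twist":0}]' 0.3 60; python3 -m pendant '[{"xyz":[0,0,-4],"twist":0},{"xyz":[0,0,-9],"twist":0},{"xyz":[0,0,-14],"twist":0},{"xyz":[0,0,-14],"twist":0}]'; python3 -c "
from h import *
go(609,-216,140,87.7)"
```

```text
time: 22.22
ee_pos: [0.4165, -0.09, 0.0011]
orientation: [0.0, 0.646, 0.763, -0.0]
contact_force: [0.0, -0.3, 1.3]
finger_gap: 0.0682
time: 22.72
ee_pos: [0.4169, -0.0901, 0.002]
orientation: [0.001, 0.646, 0.763, 0.0]
contact_force: [-2.1, 0.8, 7.9]
finger_gap: 0.0458
time: 23.22
ee_pos: [0.4181, -0.0905, 0.1444]
orientation: [0.004, 0.646, 0.763, 0.001]
contact_force: [-0.6, -0.5, -1.9]
finger_gap: 0.046
xyz [-15.53  16.75   0.61] twist -78.2 | now [ 0.4181 -0.0905  0.1444] psi 9.5 q6 -0.49 t 23.2
```

```bash
python3 -m pendant '[{"xyz":[-15.5,16.7,0],"twist":-78.2},{"xyz":[-15.5,16.7,0],"twist":-78.2},{"xyz":[-15.5,16.7,0],"twist":-78.2},{"xyz":[-15.5,16.7,0],"twist":-78.2},{"xyz":[-15.5,16.7,0],"twist":-78.2},{"xyz":[-15.5,16.7,0],"twist":-78.2},{"xyz":[-15.5,16.7,0],"twist":-78.2},{"xyz":[-15.5,16.7,0],"twist":-78.2},{"xyz":[-15.5,16.7,0],"twist":-78.2},{"xyz":[-15.5,16.7,4],"twist":-78.2},{"xyz":[-15.5,16.7,4],"twist":-78.2},{"xyz":[-15.5,16.7,4],"twist":-78.2}]'
python3 - <<'E'
from h import *
go(609,-216,52.5,87.7)
E
```

```text
time: 24.72
ee_pos: [0.607, -0.2154, 0.1017]
orientation: [0.0, 0.02, 1.0, -0.0]
contact_force: [0.8, -0.5, -0.8]
finger_gap: 0.0458
xyz [-0.2  -0.05  4.92] twist -0.0 | now [ 0.607  -0.2154  0.1017] psi 87.7 q6 -1.94 t 24.7
```

```bash
python3 -m pendant '[{"xyz":[-0.2,0,2.5],"twist":0},{"xyz":[-0.2,0,4],"twist":0},{"xyz":[-0.2,0,4.9],"twist":0},{"xyz":[-0.2,0,4.9],"twist":0},{"xyz":[-0.2,0,4.9],"twist":0}]'; python3 -m pendant '[{"xyz":[0,0,0],"twist":0},{"xyz":[0,0,0],"twist":0},{"xyz":[0,0,0],"twist":0},{"xyz":[0,0,-3],"twist":0},{"xyz":[0,0,-8],"twist":0},{"xyz":[0,0,-11],"twist":0},{"xyz":[0,0,-11],"twist":0}]' 0.72
python3 - <<'E'
from h import *
go(422.5,130,130,-33)
im,d=blocks("pics/s6.png",c="scene",names=("long_1","short_1"))
cv2.imwrite("pics/s6c.png",cv2.resize(im[180:350,180:460,::-1],None,fx=2.8,fy=2.8))
E
```

```text
time: 25.35
ee_pos: [0.6105, -0.2139, 0.0529]
orientation: [0.002, 0.019, 1.0, 0.0]
contact_force: [10.5, 10.1, -2.7]
finger_gap: 0.0456
time: 26.22
ee_pos: [0.6101, -0.2159, 0.1656]
orientation: [0.003, 0.02, 1.0, -0.001]
contact_force: [-0.9, -0.0, -0.8]
finger_gap: 0.0612
xyz [20.15 33.81  3.37] twist -59.3 | now [ 0.6101 -0.2159  0.1656] psi 87.7 q6 -1.94 t 26.2
long_1 0.97 [ 606.8 -154.7] [130.4  83.3] 2.9 ztop 0.086 n 377 rgb [132. 101.  66.]
long_1 0.71 [ 602.2 -217. ] [129.   49.9] -1.8 ztop 0.086 n 355 rgb [119.  92.  62.]
short_1 0.8 [420.1 130.4] [103.9  48.3] 55.0 ztop 0.036 n 253 rgb [159. 121.  80.]
short_1 0.77 [403.1 276.3] [103.3  56.4] -84.6 ztop 0.034 n 268 rgb [142. 110.  75.]
short_1 0.56 [722.7 347.2] [61.3 39.2] 44.8 ztop 0.036 n 64 rgb [129.  72. 135.]
short_1 0.45 [631.4 -37.9] [543.  201.5] 88.0 ztop 0.063 n 842 rgb [151. 130.  94.]
```

View pics/s6c.png

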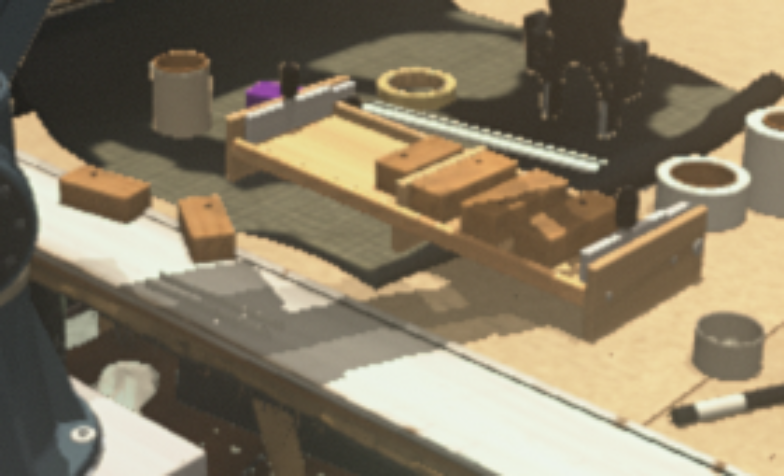

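Both long blocks stand in the right bay. I'll move on to the first short block and check the longs from the top on the way.

```bash
python3 -m pendant '[{"xyz":[20.1,33.8,1],"twist":-59.3},{"xyz":[20.1,33.8,1],"twist":-59.3},{"xyz":[20.1,33.8,3.4],"twist":-59.3},{"xyz":[20.1,33.8,3.4],"twist":-59.3},{"xyz":[20.1,33.8,3.4],"twist":-59.3},{"xyz":[20.1,33.8,3.4],"twist":-59.3},{"xyz":[20.1,33.8,3.4],"twist":-59.3},{"xyz":[20.1,33.8,3.4],"twist":-59.3},{"xyz":[20.1,33.8,3.4],"twist":-59.3},{"xyz":[20.1,33.8,3.4],"twist":-59.3},{"xyz":[20.1,33.8,3.4],"twist":-59.3},{"xyz":[20.1,33.8,3.4],"twist":-59.3}]' 0.8
python3 - <<'E'
from h import *
go(422.5,130,0.5,-33)
im,d=blocks("pics/t6.png",names=("long_1","short_1"))
E
```

```text
time: 27.88
ee_pos: [0.4215, 0.1302, 0.1279]
orientation: [-0.0, -0.477, 0.879, 0.0]
contact_force: [0.0, 0.8, 0.4]
finger_gap: 0.0683
xyz [-0.04 -0.1  12.74] twist -0.0 | now [0.4215 0.1302 0.1279] psi 147.0 q6 -2.37 t 27.9
long_1 0.83 [ 613.  -142.8] [125.2  47.1] -2.4 ztop 0.087 n 836 rgb [221. 169. 118.]
long_1 0.79 [ 607.  -215.6] [122.5  47.1] -2.1 ztop 0.087 n 791 rgb [219. 165. 115.]
short_1 0.98 [738.5 316.8] [97.9 47.9] -74.1 ztop 0.037 n 601 rgb [143.  74. 156.]
short_1 0.68 [403.  300.7] [51.4 46.8] -80.5 ztop 0.038 n 301 rgb [207. 155. 113.]
short_1 0.53 [622.4 383.1] [70.2 69.8] -62.8 ztop 0.084 n 195 rgb [100.  80.  63.]
```

```bash
python3 -m pendant '[{"xyz":[0,-0.1,5],"twist":0},{"xyz":[0,-0.1,10],"twist":0},{"xyz":[0,-0.1,12],"twist":0},{"xyz":[0,-0.1,12.7],"twist":0},{"xyz":[0,-0.1,12.7],"twist":0}]'; python3 -m pendant '[{"xyz":[0,0,0],"twist":0},{"xyz":[0,0,0],"twist":0},{"xyz":[0,0,0],"twist":0},{"xyz":[0,0,0],"twist":0}]' 0.3 60; python3 -m pendant '[{"xyz":[0,0,-4],"twist":0},{"xyz":[0,0,-9],"twist":0},{"xyz":[0,0,-14],"twist":0},{"xyz":[0,0,-14],"twist":0}]'; python3 -c "
from h import *
go(622.5,68,140,87.7)"
```

```text
time: 28.65
ee_pos: [0.4224, 0.13, 0.0012]
orientation: [0.0, -0.477, 0.879, -0.0]
contact_force: [0.2, -0.4, 0.4]
finger_gap: 0.0684
time: 29.15
ee_pos: [0.4228, 0.1301, 0.0021]
orientation: [0.001, -0.477, 0.879, -0.0]
contact_force: [-1.2, -0.4, 7.8]
finger_gap: 0.0458
time: 29.65
ee_pos: [0.424, 0.1303, 0.1445]
orientation: [0.004, -0.477, 0.879, -0.001]
contact_force: [0.2, -0.1, -2.6]
finger_gap: 0.0459
xyz [ -5.58 -20.04   0.59] twist 59.3 | now [0.424  0.1303 0.1445] psi 147.0 q6 -2.37 t 29.6
```

```bash
python3 -m pendant '[{"xyz":[-5.6,-20,0],"twist":59.3},{"xyz":[-5.6,-20,0],"twist":59.3},{"xyz":[-5.6,-20,0],"twist":59.3},{"xyz":[-5.6,-20,0],"twist":59.3},{"xyz":[-5.6,-20,0],"twist":59.3},{"xyz":[-5.6,-20,0],"twist":59.3},{"xyz":[-5.6,-20,0],"twist":59.3},{"xyz":[-5.6,-20,4],"twist":59.3},{"xyz":[-5.6,-20,4],"twist":59.3},{"xyz":[-5.6,-20,4],"twist":59.3}]'
python3 - <<'E'
from h import *
go(622.5,68,52.5,87.7)
E
```

```text
time: 30.9
ee_pos: [0.6207, 0.068, 0.1017]
orientation: [0.0, 0.019, 1.0, 0.0]
contact_force: [0.4, 0.6, -1.6]
finger_gap: 0.0458
xyz [-0.17  0.    4.92] twist 0.1 | now [0.6207 0.068  0.1017] psi 87.8 q6 -1.5 t 30.9
```

```bash
python3 -m pendant '[{"xyz":[-0.2,0,2.5],"twist":0},{"xyz":[-0.2,0,4],"twist":0},{"xyz":[-0.2,0,4.9],"twist":0},{"xyz":[-0.2,0,4.9],"twist":0},{"xyz":[-0.2,0,4.9],"twist":0}]'; python3 -m pendant '[{"xyz":[0,0,0],"twist":0},{"xyz":[0,0,0],"twist":0},{"xyz":[0,0,0],"twist":0},{"xyz":[0,0,-3],"twist":0},{"xyz":[0,0,-8],"twist":0},{"xyz":[0,0,-11],"twist":0},{"xyz":[0,0,-11],"twist":0}]' 0.72
python3 - <<'E'
from h import *
blocks("pics/t7.png",names=("short_1",))
go(407,276.5,130,10)
E
```

```text
time: 31.52
ee_pos: [0.6226, 0.0679, 0.0523]
orientation: [0.0, 0.02, 1.0, 0.0]
contact_force: [1.1, 0.2, -1.7]
finger_gap: 0.0457
time: 32.4
ee_pos: [0.6236, 0.068, 0.1645]
orientation: [0.002, 0.02, 1.0, 0.0]
contact_force: [0.2, 0.3, -0.4]
finger_gap: 0.0617
short_1 0.88 [407.5 276.5] [99.1 46.2] -79.7 ztop 0.037 n 612 rgb [209. 156. 111.]
short_1 0.66 [608.7  63.9] [44.2 15.5] -73.0 ztop 0.087 n 71 rgb [98. 73. 53.]
short_1 0.66 [738.8 316.9] [98.1 49.4] -74.6 ztop 0.037 n 613 rgb [143.  75. 155.]
short_1 0.5 [ 613.  -142.3] [125.   46.5] -2.0 ztop 0.088 n 815 rgb [222. 168. 116.]
short_1 0.23 [ 628.9 -283.2] [172.2  10.9] -2.3 ztop 0.09 n 225 rgb [156. 152. 150.]
xyz [22.32 19.98  3.15] twist 77.7 | now [0.6221 0.0679 0.1614] psi 87.7 q6 -1.5 t 32.5
```

```bash
python3 -m pendant '[{"xyz":[22.3,20,0],"twist":77.7},{"xyz":[22.3,20,0],"twist":77.7},{"xyz":[22.3,20,0],"twist":77.7},{"xyz":[22.3,20,3],"twist":77.7},{"xyz":[22.3,20,3],"twist":77.7},{"xyz":[22.3,20,3],"twist":77.7},{"xyz":[22.3,20,3],"twist":77.7},{"xyz":[22.3,20,3],"twist":77.7},{"xyz":[22.3,20,3],"twist":77.7},{"xyz":[22.3,20,3],"twist":77.7}]' 0.8
python3 - <<'E'
from h import *
go(407.5,276.5,0.5,10)
blocks(c="scene",names=("short_1",))
E
```

```text
time: 33.75
ee_pos: [0.4073, 0.2765, 0.1313]
orientation: [-0.0, 0.642, 0.767, -0.001]
contact_force: [0.6, -0.6, -0.8]
finger_gap: 0.0684
xyz [ 0.    0.04 13.08] twist 0.1 | now [0.4073 0.2765 0.1313] psi 10.1 q6 0.33 t 33.8
short_1 0.96 [620.8  66.1] [104.1  53.5] -3.2 ztop 0.085 n 244 rgb [151. 115.  75.]
short_1 0.59 [405.  271.6] [95.9 52.9] -83.8 ztop 0.035 n 214 rgb [97. 76. 52.]
short_1 0.54 [725.9 344. ] [64.4 38.3] 15.6 ztop 0.035 n 62 rgb [125.  69. 133.]
```

```bash
python3 -m pendant '[{"xyz":[0,0,5],"twist":0},{"xyz":[0,0,10],"twist":0},{"xyz":[0,0,12],"twist":0},{"xyz":[0,0,13],"twist":0},{"xyz":[0,0,13],"twist":0}]'; python3 -m pendant '[{"xyz":[0,0,0],"twist":0},{"xyz":[0,0,0],"twist":0},{"xyz":[0,0,0],"twist":0},{"xyz":[0,0,0],"twist":0}]' 0.3 60; python3 -m pendant '[{"xyz":[0,0,-4],"twist":0},{"xyz":[0,0,-9],"twist":0},{"xyz":[0,0,-14],"twist":0},{"xyz":[0,0,-14],"twist":0}]'; python3 -c "
from h import *
go(625.5,140,140,87.7)"
```

```text
time: 34.48
ee_pos: [0.4076, 0.2767, 0.0019]
orientation: [-0.0, 0.643, 0.766, -0.0]
contact_force: [-0.9, 0.9, -1.1]
finger_gap: 0.0686
time: 34.98
ee_pos: [0.4082, 0.277, 0.0031]
orientation: [0.0, 0.643, 0.766, 0.001]
contact_force: [-1.5, -0.6, 6.5]
finger_gap: 0.0456
time: 35.48
ee_pos: [0.4093, 0.2777, 0.1458]
orientation: [0.001, 0.643, 0.766, 0.004]
contact_force: [-0.4, 0.7, -1.6]
finger_gap: 0.0458
xyz [-17.32  18.89   0.68] twist -77.7 | now [0.4093 0.2777 0.1458] psi 10.0 q6 0.33 t 35.5
```

```bash
python3 -m pendant '[{"xyz":[-17.3,18.9,0],"twist":-77.7},{"xyz":[-17.3,18.9,0],"twist":-77.7},{"xyz":[-17.3,18.9,0],"twist":-77.7},{"xyz":[-17.3,18.9,0],"twist":-77.7},{"xyz":[-17.3,18.9,0],"twist":-77.7},{"xyz":[-17.3,18.9,0],"twist":-77.7},{"xyz":[-17.3,18.9,0],"twist":-77.7},{"xyz":[-17.3,18.9,0],"twist":-77.7},{"xyz":[-17.3,18.9,0],"twist":-77.7},{"xyz":[-17.3,18.9,4],"twist":-77.7},{"xyz":[-17.3,18.9,4],"twist":-77.7},{"xyz":[-17.3,18.9,4],"twist":-77.7}]'
python3 - <<'E'
from h import *
go(625.5,140,53.5,87.7)
E
```

```text
time: 36.98
ee_pos: [0.6241, 0.1392, 0.1028]
orientation: [0.0, 0.02, 1.0, 0.0]
contact_force: [0.4, 0.8, -1.5]
finger_gap: 0.0457
xyz [-0.13  0.08  4.93] twist -0.0 | now [0.6241 0.1392 0.1028] psi 87.7 q6 -1.38 t 37.0
```

```bash
python3 -m pendant '[{"xyz":[-0.1,0,2.5],"twist":0},{"xyz":[-0.1,0,4],"twist":0},{"xyz":[-0.1,0,4.9],"twist":0},{"xyz":[-0.1,0,4.9],"twist":0},{"xyz":[-0.1,0,4.9],"twist":0}]'; python3 -m pendant '[{"xyz":[0,0,0],"twist":0},{"xyz":[0,0,0],"twist":0},{"xyz":[0,0,0],"twist":0},{"xyz":[0,0,-3],"twist":0},{"xyz":[0,0,-8],"twist":0},{"xyz":[0,0,-13],"twist":0},{"xyz":[14,-36,-13],"twist":0},{"xyz":[14,-36,-13],"twist":0},{"xyz":[14,-36,-13],"twist":0},{"xyz":[14,-36,-13],"twist":0},{"xyz":[14,-36,-13],"twist":0},{"xyz":[14,-36,-13],"twist":0},{"xyz":[14,-36,-13],"twist":0},{"xyz":[14,-36,-13],"twist":0}]' 0.72
python3 - <<'E'
from h import *
im,d=blocks("pics/t8.png",names=("short_1","stop_left_knob","stop_right_knob"))
cv2.imwrite("pics/t8c.png",cv2.resize(im[150:310,180:450,::-1],None,fx=2.9,fy=2.9))
v,u=np.nonzero(d>0);P=world("top",np.c_[u,v],d[v,u]);m=im[v,u].max(1)<70
for y in(.207,-.28):
    Q=P[m&(abs(P[:,0]-.62)<.03)&(abs(P[:,1]-y)<.03)&(P[:,2]>.11)&(P[:,2]<.145)];print('knob',len(Q),(Q.min(0)+Q.max(0))/2 if len(Q) else '')
E
```

```text
time: 37.6
ee_pos: [0.625, 0.139, 0.0533]
orientation: [0.0, 0.02, 1.0, 0.0]
contact_force: [-0.3, -1.0, -0.7]
finger_gap: 0.0455
time: 39.35
ee_pos: [0.4706, -0.2152, 0.1832]
orientation: [0.0, 0.021, 1.0, -0.0]
contact_force: [0.6, -0.1, -0.1]
finger_gap: 0.0616
short_1 0.89 [738.9 316.2] [98.9 48.1] -74.8 ztop 0.037 n 616 rgb [143.  75. 156.]
short_1 0.64 [622.3 136.4] [98.2 47.7] -2.7 ztop 0.087 n 655 rgb [210. 157. 109.]
short_1 0.61 [624.5  63.8] [97.4 46.8] -2.1 ztop 0.088 n 655 rgb [213. 159. 111.]
short_1 0.61 [634.2 -40.2] [514.6 190.8] 87.8 ztop 0.062 n 2051 rgb [207. 189. 148.]
stop_right_knob 0.65 [ 642.4 -282.3] [145.6  14.4] -3.6 ztop 0.09 n 173 rgb [151. 147. 146.]
knob 42 [0.6251347  0.2020399  0.12630547]
knob 40 [ 0.60621262 -0.27851097  0.12627501]
```

View pics/t8c.png

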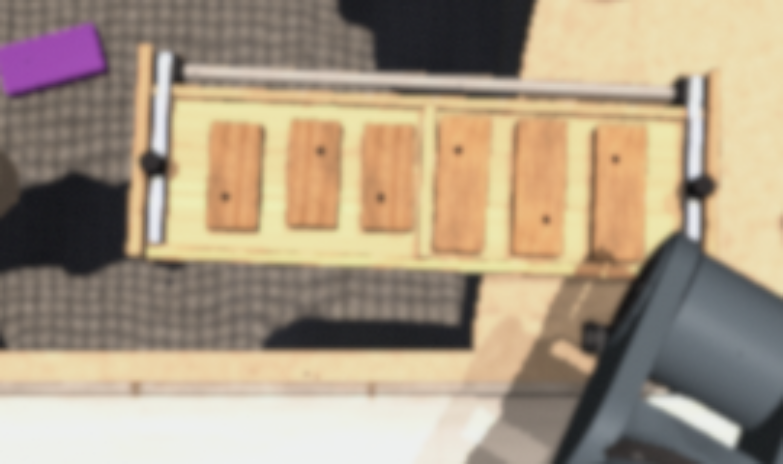

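All six blocks stand front to back with both stops parked. Now to tighten the right row.

```bash
python3 -c "
from h import *
go(608,-280,150,87.7); go(608,-280,92,87.7)"
```

```text
xyz [-13.94  -6.09   3.29] twist 0.1 | now [ 0.4711 -0.2138  0.1829] psi 87.8 q6 -2.05 t 39.5
xyz [-13.93  -6.09   9.09] twist 0.1 | now [ 0.4711 -0.2138  0.1829] psi 87.8 q6 -2.05 t 39.5
```

```bash
python3 -m pendant '[{"xyz":[-13.9,-6.1,0],"twist":0},{"xyz":[-13.9,-6.1,0],"twist":0},{"xyz":[-13.9,-6.1,0],"twist":0},{"xyz":[-13.9,-6.1,3],"twist":0},{"xyz":[-13.9,-6.1,6],"twist":0},{"xyz":[-13.9,-6.1,8.9],"twist":0},{"xyz":[-13.9,-6.1,8.9],"twist":0}]' 0.65 30; python3 -m pendant '[{"xyz":[0,0,0],"twist":0},{"xyz":[0,0,0],"twist":0},{"xyz":[0,0,0],"twist":0},{"xyz":[0,0,0],"twist":0},{"xyz":[0,1,0],"twist":0},{"xyz":[0,2,0],"twist":0},{"xyz":[0,3,0],"twist":0},{"xyz":[0,4,0],"twist":0},{"xyz":[0,5,0],"twist":0},{"xyz":[0,6,0],"twist":0},{"xyz":[0,6.8,0],"twist":0},{"xyz":[0,7.3,0],"twist":0},{"xyz":[0,7.8,0],"twist":0},{"xyz":[0,8.2,0],"twist":0},{"xyz":[0,8.2,0],"twist":0}]' 0.1 40
```

```text
time: 40.42
ee_pos: [0.6063, -0.2798, 0.0917]
orientation: [-0.002, 0.019, 1.0, 0.001]
contact_force: [0.4, -0.5, 0.7]
finger_gap: 0.0557
time: 42.3
ee_pos: [0.6109, -0.1995, 0.0957]
orientation: [0.001, 0.02, 1.0, -0.001]
contact_force: [-0.9, 0.7, 8.1]
finger_gap: 0.0218
```

```bash
python3 -m pendant '[{"xyz":[0,0.25,0],"twist":0},{"xyz":[0,0.5,0],"twist":0},{"xyz":[0,0.5,0],"twist":0}]'; python3 -m pendant '[{"xyz":[0,0.2,0],"twist":0},{"xyz":[0,0.2,0],"twist":0}]'; python3 -m pendant '[{"xyz":[0,0.2,0],"twist":0},{"xyz":[0,0.2,0],"twist":0}]'
```

```text
time: 42.68
ee_pos: [0.6111, -0.1947, 0.0957]
orientation: [0.001, 0.02, 1.0, -0.001]
contact_force: [-2.8, -0.5, 7.7]
finger_gap: 0.0216
time: 42.92
ee_pos: [0.6112, -0.1928, 0.0957]
orientation: [0.001, 0.02, 1.0, -0.001]
contact_force: [-1.8, -0.8, 7.9]
finger_gap: 0.0217
time: 43.18
ee_pos: [0.6113, -0.1909, 0.0957]
orientation: [0.001, 0.02, 1.0, -0.001]
contact_force: [-1.6, -1.5, 6.8]
finger_gap: 0.0216
```

```bash
for i in 1 2; do :; done; python3 -m pendant '[{"xyz":[0,0.1,0],"twist":0},{"xyz":[0,0.2,0],"twist":0},{"xyz":[0,0.2,0],"twist":0}]'
python3 - <<'E'
from h import *
im,d=imaging.get_image("scene"); cv2.imwrite("pics/s9.png",cv2.resize(im[190:330,240:440,::-1],None,fx=3.8,fy=3.8))
im,d=blocks("pics/t9.png",names=("long_1","long_home"))
E
```

```text
time: 43.55
ee_pos: [0.6113, -0.189, 0.0957]
orientation: [0.001, 0.02, 1.0, -0.001]
contact_force: [-2.6, -3.1, 7.7]
finger_gap: 0.0217
long_1 0.96 [ 614.5 -117.3] [123.3  45.4] -0.3 ztop 0.088 n 748 rgb [183. 134.  93.]
long_home 0.61 [615.7 -69.3] [125.1  46.9] -2.2 ztop 0.088 n 810 rgb [219. 164. 114.]
```

View pics/s9.png

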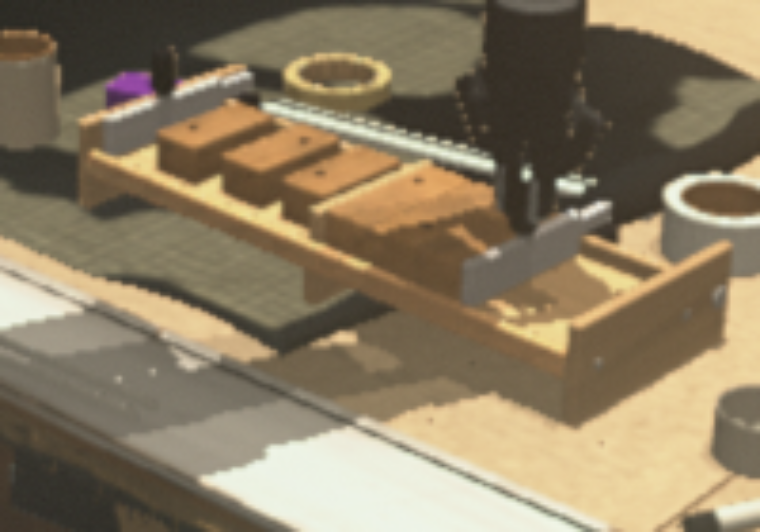

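The right row is closing up, and the plate and blocks at (430,230) look tight. I'll push on until the force rises.

```bash
python3 -m pendant '[{"xyz":[0,0.15,0],"twist":0},{"xyz":[0,0.15,0],"twist":0}]'; python3 -m pendant '[{"xyz":[0,0.15,0],"twist":0},{"xyz":[0,0.15,0],"twist":0}]'
```

```text
time: 44.0
ee_pos: [0.6114, -0.1884, 0.0957]
orientation: [0.001, 0.02, 1.0, -0.002]
contact_force: [-1.9, -7.3, 6.5]
finger_gap: 0.0217
time: 44.25
ee_pos: [0.6114, -0.1884, 0.0957]
orientation: [0.002, 0.02, 1.0, -0.003]
contact_force: [-2.8, -16.5, 3.5]
finger_gap: 0.0219
```

Tight: it has stalled and the force is rising. I'll release and go to the left knob.

```bash
python3 -m pendant '[{"xyz":[0,-0.2,0],"twist":0},{"xyz":[0,-0.2,0],"twist":0}]';python3 -m pendant '[{"xyz":[0,0,0],"twist":0},{"xyz":[0,0,0],"twist":0},{"xyz":[0,0,-4],"twist":0},{"xyz":[0,0,-8.5],"twist":0},{"xyz":[0,0,-8.5],"twist":0},{"xyz":[0,39.3,-8.5],"twist":0},{"xyz":[0,39.3,-8.5],"twist":0},{"xyz":[0,39.3,-8.5],"twist":0},{"xyz":[0,39.3,-8.5],"twist":0},{"xyz":[0,39.3,-8.5],"twist":0},{"xyz":[0,39.3,-8.5],"twist":0},{"xyz":[0,39.3,-8.5],"twist":0},{"xyz":[0,39.3,-8.5],"twist":0},{"xyz":[0,39.3,-8.5],"twist":0}]' 0.65; python3 -c "
from h import *
go(627,204.5,92,87.7)"
```

```text
time: 44.5
ee_pos: [0.6114, -0.1885, 0.0957]
orientation: [0.001, 0.02, 1.0, -0.001]
contact_force: [-1.2, -5.3, 7.0]
finger_gap: 0.0217
time: 46.25
ee_pos: [0.6264, 0.2035, 0.1786]
orientation: [-0.0, 0.021, 1.0, -0.0]
contact_force: [0.7, -0.5, -0.1]
finger_gap: 0.0555
xyz [-0.06  0.11  8.66] twist -0.1 | now [0.6264 0.2035 0.1786] psi 87.6 q6 -1.29 t 46.2
```

```bash
python3 -m pendant '[{"xyz":[0,0.1,4],"twist":0},{"xyz":[0,0.1,7],"twist":0},{"xyz":[0,0.1,8.6],"twist":0},{"xyz":[0,0.1,8.6],"twist":0}]' 0.65 30; python3 -m pendant '[{"xyz":[0,0,0],"twist":0},{"xyz":[0,0,0],"twist":0},{"xyz":[0,0,0],"twist":0},{"xyz":[0,0,0],"twist":0},{"xyz":[0,-1,0],"twist":0},{"xyz":[0,-2,0],"twist":0},{"xyz":[0,-3,0],"twist":0},{"xyz":[0,-4,0],"twist":0},{"xyz":[0,-5,0],"twist":0},{"xyz":[0,-6,0],"twist":0},{"xyz":[0,-6.8,0],"twist":0},{"xyz":[0,-7.4,0],"twist":0},{"xyz":[0,-8,0],"twist":0},{"xyz":[0,-8.6,0],"twist":0},{"xyz":[0,-8.6,0],"twist":0}]' 0.1 40; python3 -m pendant '[{"xyz":[0,-0.2,0],"twist":0},{"xyz":[0,-0.2,0],"twist":0}]'; python3 -m pendant '[{"xyz":[0,-0.2,0],"twist":0},{"xyz":[0,-0.2,0],"twist":0}]'
```

```text
time: 46.75
ee_pos: [0.6263, 0.2051, 0.0924]
orientation: [-0.001, 0.021, 1.0, -0.0]
contact_force: [-0.0, -0.8, 0.7]
finger_gap: 0.0554
time: 48.62
ee_pos: [0.6238, 0.12, 0.0944]
orientation: [0.001, 0.02, 1.0, 0.0]
contact_force: [-0.4, -0.9, 6.3]
finger_gap: 0.0217
time: 48.88
ee_pos: [0.6238, 0.1186, 0.0944]
orientation: [0.001, 0.02, 1.0, 0.0]
contact_force: [-1.2, 1.9, 6.0]
finger_gap: 0.0219
time: 49.12
ee_pos: [0.6237, 0.1167, 0.0943]
orientation: [0.001, 0.02, 1.0, 0.0]
contact_force: [-0.2, 2.9, 5.5]
finger_gap: 0.0217
```

```bash
python3 -m pendant '[{"xyz":[0,-0.2,0],"twist":0},{"xyz":[0,-0.2,0],"twist":0}]'; python3 -m pendant '[{"xyz":[0,-0.2,0],"twist":0},{"xyz":[0,-0.2,0],"twist":0}]'; python3 -m pendant '[{"xyz":[0,-0.15,0],"twist":0},{"xyz":[0,-0.15,0],"twist":0}]'
```

```text
time: 49.38
ee_pos: [0.6237, 0.1153, 0.0944]
orientation: [0.001, 0.02, 1.0, 0.001]
contact_force: [0.4, 6.3, 6.6]
finger_gap: 0.0216
time: 49.62
ee_pos: [0.6237, 0.1152, 0.0944]
orientation: [0.002, 0.02, 1.0, 0.002]
contact_force: [1.3, 18.0, 4.5]
finger_gap: 0.0217
time: 49.88
ee_pos: [0.6237, 0.1151, 0.0944]
orientation: [0.002, 0.02, 1.0, 0.003]
contact_force: [1.9, 26.2, 3.5]
finger_gap: 0.0217
```

The left row is tight as well, stalled with 26 N. I'll back off, release, retreat clear and check.

```bash
python3 -m pendant '[{"xyz":[0,0.35,0],"twist":0},{"xyz":[0,0.35,0],"twist":0}]';python3 -m pendant '[{"xyz":[0,0,0],"twist":0},{"xyz":[0,0,0],"twist":0},{"xyz":[0,0,-4],"twist":0},{"xyz":[0,0,-9],"twist":0},{"xyz":[0,0,-12],"twist":0},{"xyz":[24,30,-12],"twist":0},{"xyz":[24,30,-12],"twist":0},{"xyz":[24,30,-12],"twist":0},{"xyz":[24,30,-12],"twist":0},{"xyz":[24,30,-12],"twist":0},{"xyz":[24,30,-12],"twist":0},{"xyz":[24,30,-12],"twist":0},{"xyz":[24,30,-12],"twist":0}]' 0.65
python3 - <<'E'
from h import *
im,d=blocks("pics/t10.png",names=("long_1","short_1","long_home","short_home","stop_left","stop_right"))
cv2.imwrite("pics/t10c.png",cv2.resize(im[150:310,180:450,::-1],None,fx=2.9,fy=2.9))
for n in("screw_tin","card_core"): print(n,[np.round(r['centre'],3).tolist() for r in pinpoint("top",n)][:1])
E
```

```text
time: 50.12
ee_pos: [0.6237, 0.1153, 0.0944]
orientation: [0.001, 0.02, 1.0, 0.001]
contact_force: [0.9, 5.7, 6.7]
finger_gap: 0.0216
time: 51.75
ee_pos: [0.3949, 0.4235, 0.2127]
orientation: [-0.0, 0.02, 1.0, -0.0]
contact_force: [-0.7, -0.4, -0.4]
finger_gap: 0.0553
long_1 0.85 [ 610.4 -163. ] [125.4  47.1] -3.3 ztop 0.088 n 803 rgb [222. 167. 118.]
long_1 0.74 [ 614.1 -116.8] [125.4  49.6] -2.0 ztop 0.088 n 844 rgb [223. 167. 116.]
long_1 0.21 [619.4  83.9] [96.5 46.7] -2.6 ztop 0.088 n 617 rgb [211. 156. 109.]
short_1 0.98 [623.9  38.4] [99.4 49. ] -2.5 ztop 0.087 n 678 rgb [211. 156. 108.]
short_1 0.85 [738.6 316.4] [98.  47.7] -74.8 ztop 0.037 n 614 rgb [143.  74. 156.]
short_1 0.66 [620.2  83.9] [98.1 47.3] -3.2 ztop 0.088 n 641 rgb [210. 155. 109.]
short_1 0.51 [644.5 111.5] [172.9  10.1] -2.1 ztop 0.09 n 176 rgb [170. 165. 163.]
long_home 0.61 [615.8 -68.4] [125.4  47.8] -0.8 ztop 0.088 n 832 rgb [224. 169. 117.]
long_home 0.21 [634.1 -40.4] [514.6 190.2] 87.9 ztop 0.06 n 2718 rgb [215. 198. 154.]
short_home 0.74 [621.9 -10.5] [96.4 47.6] 0.0 ztop 0.087 n 656 rgb [213. 158. 110.]
stop_left 0.89 [644.4 109.4] [172.9  14.6] -2.3 ztop 0.089 n 233 rgb [178. 170. 164.]
stop_left 0.72 [634.6 -40.4] [514.6 191.2] 87.8 ztop 0.061 n 2541 rgb [214. 198. 154.]
screw_tin [[0.59, -0.42, -0.004]]
card_core [[0.623, 0.04, 0.049]]
```

View pics/t10c.png

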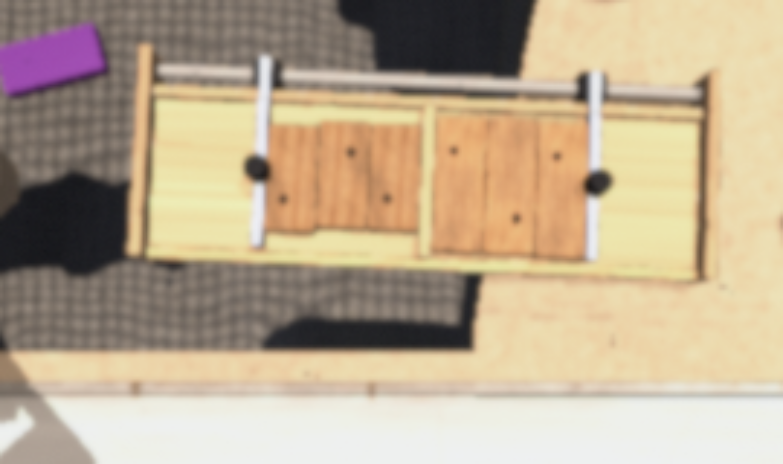

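The crop shows both rows closed up between the divider (425,180) and the plates at (262,150) and (594,165), with ends in line to within about 5 mm. Handing in.

```bash
python3 -c "
from h import *
im,d=imaging.get_image('top')
print([(round(o['conf'],2),*rect(cloud('top',d,o['pixels']))) for o in outline_of('top','card_core')][:2])
print(readout.state()['contact_force'])
print(ticket.job_done())"
```

```text
[(0.74, array([621.7, 390.1]), array([84.2, 83. ]), 50.8), (0.61, array([638.7, -43.2]), array([571.5, 200. ]), 87.8)]
[-1.10813463 -0.33556233  0.28630607]
the job is handed in; nothing more can be done
None
```

The job is handed in: both long blocks are in the right bay and both short blocks in the left, each row tight between the divider and its stop. I parked the stops first, laid the blocks beside the ones already there, and pushed each stop in by its knob until it stalled. It stalled at about 16 N on the right and 26 N on the left. The clock stood at about 52 s of the 200 s allowed.

**Last checks, from the top camera:**
- **Spacing:** neighbouring blocks are 46–49 mm centre to centre, against a limit of 53 mm.
- **Alignment:** ends are in line to about 5 mm. Blocks are within about 2.5° of the shelf direction and lie flat.
- **Bystanders:** the screw tin and card core read where they were at the start, within measuring error.
- **Robot:** the arm is clear of everything.

**What failed or disagreed:**
- **First grasp:** it closed just above the block. The fingertips stood about 25 mm higher than the stated tool length implies, so I measured this and gripped deeper from then on.
- **Second long block:** about 10 N of sideways force showed as it went down, probably from the front lip. The later view showed it flat and in line.
- **Last look:** one network reading placed the card core on the shelf. The outline in the next picture put it back at its starting place.

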